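# Jack up the front of a bench unit and hold it

### The arm

A 6-joint arm with a two-finger parallel gripper is mounted at the origin on a cart in front of the work surface, level with it; the furniture and walls round the work are solid. World frame = base frame: x ahead of the robot, y to its left, z up, the work surface at z = 0. Lengths are in m, angles in rad, forces in N, time in s.
With the tool pointing down it reaches from about 0.35 to 0.775 m from the base axis. Payload 5.5 kg.
Tool frame: the origin (TCP) lies at the very end of the fingers, on their centre line; the grasp point (between the pads) lies 19 mm behind it; z points along the fingers, y is the line along which they close (so a half turn about z gives the same grasp; the last joint's range is limited). The gripper opens to 85 mm and grips with 20 to 120 N. Pads are 22 mm wide; open, the fingers measure 114 mm over their backs; the gripper's body (76 mm by 85 mm) begins 54 mm behind the grasp point. The pads swing forward as they close: fully open they stand 13 mm farther back than shut.
Start: joints at [-1.34, 0.313, 0.046, 1.304, 0, 1.431], TCP at [0.208, -0.536, 0.211] pointing down, gripper open.
Joint ranges: [-2.76, 2.76], [-0.86, 1.69], [-1.03, 1.26], [-2.2, 2.34], [-1.47, 1.5], [-3.14, 3.14]. Speed limits (rad/s): [2.57, 2.57, 3.14, 3.14, 3.14, 3.14].

### API

Orientations are given as a unit quaternion [w, x, y, z].
In Python, from workcell import env, cams, ticket, spotter gives the robot as it stands.
- The arm moves only by the tool jog_arm, never from a script. Its argument "increments" is a list that holds one entry, the list of rows, each a list of 7 numbers: the shift along the tool's x, y, z in units of 0.25 m (1.0 is 0.25 m), then the turn, a rotation vector about the tool's x, y, z in units of 180 degrees (1.0 is 180 degrees), then the closure in counts, from 0 (fully open) to 255 (shut). A call has 1 to 20 rows; each row shifts and turns the commanded pose from where the row before left it, along the tool's axes as they then stand; what a row does not reach is not made up. A row lasts 1/10 s, in which the tool goes at most 50 mm and 8.59 degrees, less where a joint would pass 70% of its speed; a pose out of reach is approached as far as the arm can. A call with a number of a shift or a turn outside -1 to 1 is refused whole. A call with a gripper value outside its range is refused whole. The fingers move at their own pace and stop on an object; "force" is the grip in N (left out, the last holds). Time passes only in rows, so rows that do not move let the fingers close. It gives the time, the measured TCP pose, the force, the opening and the grip force at its end, in the units of the state.
- env.get_state(): the state, without advancing time (a new reading comes with each control period).
- cams.read_camera(name): name is "side" or "top"; returns a dict with "pixels" (400x640x3 uint8, red, green, blue), "fx", "fy", "cx", "cy" (pixels), "k1" (the pictures are not rectified: a ray, as slopes to the right and down, at radius r is drawn at 1 + k1 r^2 times it, then the intrinsics apply), "xyz" and "attitude" of the camera in the world. Camera axes: x right, y down, z forward; pixel columns grow to the right and rows downward; lengths in m; the calibration is good to about 2 mm. A picture is of the moment at which its call begins. There is no depth.
- ticket.hand_in(): hands the job in; it is judged then, once.
Trained networks look in the newest picture that a camera, given by its name, has taken for a name from the list of things; names that differ only in an ending like _2 or _b are one class to them, and where a whole thing is asked for, a point or a joint stands for the part that bears it (a point fixed in the world has none). Each returns a list of dicts, best first, with "conf" (0 to 1); they miss things now and then, are a little off and sometimes report something else, mostly with a low value. They report only what shows in the picture. A call takes as long as a camera call.
- spotter.find_in(target, camera): "uv" ([column, row] in pixels, amid what is visible of it).
- spotter.cut_out(target, camera): "region" (400x640 bool, what is visible of it) and "uv" ([column, row] in pixels, amid what is visible of it).
- spotter.landmark_of(target, camera): "uv" ([column, row] in pixels: a listed point, or the origin of a listed thing).
The state is a dict: "clock": time; "joint_pos": joint angles; "qvel": joint speeds; "tau": joint torques, N m; "tcp_pos": TCP position; "orientation": TCP orientation; "wrist_force": force on the tool from outside, world axes, zero at the start; "ft_torque": the same for the moment, N m; "finger_gap": finger opening in m; "grip_force": force on a finger pad.
Only numpy, scipy, OpenCV 4.12 (cv2) and the standard library are available. Lean on these libraries where they do the work, as an engineer would, in place of code of your own. Each camera call takes 0.05 s, during which the arm holds its last target. There are 200 camera calls.

### The job

Free the white bench unit's hinged deck by pushing the red-tipped catch lever at its left fully down; then set the blue jack flat on the bench with its round saddle centred under the yellow-marked lift point of the front tongue. Then press the jack's red handle all the way down so that the jack alone lifts the deck, and finish while still holding the handle down. Leave the other things on the bench where they are.

Things in the scene. Friction and masses are not known exactly. Their poses are not given: they have to be found in the camera images.
- catch_lever (a joint): transport catch lever of the bench unit, rad: 0 = up and locked (starts 0 to 0.15), 0.7 = end stop, fully down and free. Friction holds it where it is left; about 4 N straight down on its tip moves it. While it is up its toe blocks the deck.
- catch_tip (a point): middle of the top of the catch lever's red thumb plate (24 x 26 x 8 mm), 65 mm from the lever's pivot (z = 0.0975, axis along unit y; unit axes are those of lift_pad). When up the plate lies 31 mm above the pivot and 57 mm in front (-x) of it; it sinks 44 mm to the stop (top then at z = 0.09) and moves 7 mm to the front. A grey post behind it reaches z = 0.11. Axes turn with the lever
- lift_pad (a point): centre of the underside of the round black pad (38 mm across) under the steel tongue at the unit's front; z = 0.058 with the deck down. Axes: x back into the unit, y left, z up; they tilt with the deck. Tongue 110 mm wide, top at z = 0.070, front edge 25 mm in front of the pad's centre; a yellow disc on top marks the pad. Deck front face 40 mm behind the pad's centre. Space below is free
- jack_grip (a point): the loose blue lever jack (0.8 kg): centre of its gripping block, 50 mm wide along jack y, 50 mm long, 34 mm high, half-way up (17 mm above the underside). Jack axes: x towards the saddle, z up. Base plate 196 x 50 mm, centred here. The saddle's centre is 75 mm ahead (+x); the handle's pivot 38 mm behind, 46 mm above the underside, the handle rising from it to the rear (-x)
- saddle_top (a point): centre of the top face of the jack's round steel saddle, 36 mm across, 40 mm above the jack's underside with the handle up; it rises straight up, 54 mm per rad of handle: first 18 mm free to the pad, then lifting the deck to 38 mm in all
- jack_handle (a joint): jack handle, rad: 0 = up (start), 0.7 = fully down at its stop. A spring and the lifted deck push it back up; with the deck on it, about 12 N down on the cross bar moves it to the stop. It comes up when let go
- handle_end (a point): centre of the handle's red cross bar (20 mm thick, 56 mm long along jack y), 110 mm from the pivot. Handle up: 62 mm above the pivot and 91 mm behind it (z = 0.108, 129 mm behind jack_grip); handle down: z = 0.035, 147 mm behind jack_grip. Its axes turn with the handle
- bottle: bystander: wash bottle, loose; origin under its middle; leave it alone
- flask: bystander: foil-wrapped flask, loose; origin under its middle; leave it alone
- dish: bystander: glass dish, loose; origin under its middle; leave it alone
- tube_cap: bystander: tube cap, loose; origin under its middle; leave it alone
- deck_rack: bystander: yellow tube rack, loose; origin under its middle; 92 x 112 x 50 mm. Stands on the deck, which is the white housing, 170 x 220 mm, top at z = 0.084, of the bench unit, hinged at its rear 205 mm behind the lift pad; 3.5 kg, it bears on the jack with about 15 N. The rack rides up with it

How it is judged:
By the outcome, as a careful person would: the job done as asked, in the order asked, and still so for the second after the job is handed in, while the arm keeps its last pose, push and grip.
It also fails if it takes over 64 s, if anything falls off the work surface, if the arm or the gripper's body presses on something with over 40 N, if the wrist force passes 120 N, or if a joint passes its speed limit or range.

## Working session

There is one attempt and no reset: what is moved stays moved. The work goes in short steps, Python scripts to look and compute and a tool call to move; the robot and the scene stay as the last step left them, time stands still between calls to the robot, and variables do not carry over. Pictures are saved under pics/ and viewed, at most 10 in all, crops included, and the job is handed in when it is done.

Besides the shell and the picture viewer there is one more tool, called as name(argument=value, ...) on one line, values as JSON. jog_arm: Moves the arm, as the interface text tells. Shifts and turns lie within -1 to 1; 1 stands for 0.25 m of shift or 180 degrees of turn. Its arguments: {"type":"object","properties":{"increments":{"type":"array"},"force":{"type":"number"}},"required":["increments"]}

```bash
ls; mkdir -p pics; cat > h.py <<'E'
import numpy as np, cv2
from scipy.spatial.transform import Rotation as R
from workcell import env, cams, ticket, spotter
def q2R(q): return R.from_quat([q[1],q[2],q[3],q[0]]).as_matrix()
def cam(n):
    c=cams.read_camera(n); a=np.array(c["attitude"],float)
    c["R"]=a if a.shape==(3,3) else q2R(a); return c
def ray(c,uv):
    xd=np.array([(uv[0]-c["cx"])/c["fx"],(uv[1]-c["cy"])/c["fy"]]); x=xd.copy()
    for _ in range(30): x=xd/(1+c["k1"]*(x@x))
    d=c["R"]@np.array([x[0],x[1],1.]); return np.array(c["xyz"]),d/np.linalg.norm(d)
def onz(c,uv,z):
    o,d=ray(c,uv); return o+d*(z-o[2])/d[2]
def proj(c,p):
    v=c["R"].T@(np.array(p)-np.array(c["xyz"])); x=v[:2]/v[2]; x=x*(1+c["k1"]*(x@x))
    return np.array([x[0]*c["fx"]+c["cx"],x[1]*c["fy"]+c["cy"]])
def tri(rays):
    A=np.zeros((3,3));b=np.zeros(3)
    for o,d in rays:
        P=np.eye(3)-np.outer(d,d);A+=P;b+=P@o
    p=np.linalg.solve(A,b); return p,[round(float(np.linalg.norm((np.eye(3)-np.outer(d,d))@(p-o))),4) for o,d in rays]
def save(c,n): cv2.imwrite("pics/"+n,cv2.cvtColor(c["pixels"],cv2.COLOR_RGB2BGR))
E
python3 - <<'E'
from h import *
np.set_printoptions(precision=4,suppress=True)
C={n:cam(n) for n in("top","side")}
for n,c in C.items(): save(c,n+"0.png"); print(n,c["xyz"],c["fx"],c["k1"],c["R"][:,2])
print(env.get_state())
for t in["catch_tip","lift_pad","jack_grip","saddle_top","handle_end","bottle","flask","dish","tube_cap","deck_rack"]:
    rs=[]
    for n,c in C.items():
        r=spotter.landmark_of(t,n)
        print(t,n,[(np.round(k["uv"],1),round(k["conf"],2)) for k in r[:2]])
        if r: rs.append(ray(c,r[0]["uv"]))
    if len(rs)==2: print("   ",*tri(rs))
E
```

```text
pics
top [-0.1763 -0.2369  1.483 ] 481.95222503726995 0.03563396014043061 [ 0.4803  0.076  -0.8738]
side [0.7109 0.694  0.5735] 369.4152624248994 0.0077163288585671355 [-0.1675 -0.8587 -0.4843]
{'clock': 0.1, 'joint_pos': array([-1.3396,  0.314 ,  0.0451,  1.3036, -0.    ,  1.4312]), 'qvel': array([ 0.001 , -0.0027,  0.0022,  0.0017,  0.    ,  0.0004]), 'tau': array([  0.0019, -48.1725,  29.9244,   0.0128,  -0.0001,  -0.    ]), 'tcp_pos': array([ 0.2082, -0.5355,  0.2097]), 'orientation': array([-0.0008,  0.9829,  0.1843, -0.0001]), 'wrist_force': array([-0.3073,  0.1174, -0.4358]), 'ft_torque': array([ 0.0136, -0.0198,  0.0337]), 'grip_force': 0.0, 'finger_gap': 0.08515238384018325}
catch_tip top [(array([274.9, 165.9]), 0.5)]
catch_tip side [(array([278. , 237.6]), 0.49)]
    [0.6771 0.07   0.1424] [0.0035, 0.0035]
lift_pad top [(array([321.3, 183.7]), 0.85), (array([429.3, 225.6]), 0.62)]
lift_pad side [(array([271.8, 230.6]), 0.71)]
    [ 0.6842 -0.0847  0.0592] [0.0031, 0.0031]
jack_grip top []
jack_grip side [(array([341.2, 194.8]), 0.74), (array([279.3, 237.3]), 0.52)]
saddle_top top []
saddle_top side []
handle_end top [(array([392. , 199.9]), 0.18)]
handle_end side [(array([375.3, 166.1]), 0.45)]
    [ 0.4625 -0.2674  0.2077] [0.1061, 0.1061]
bottle top [(array([390.9, 202.6]), 0.98)]
bottle side [(array([265.5, 202.9]), 0.91)]
    [ 0.6879 -0.3347 -0.0013] [0.0062, 0.0062]
flask top []
flask side [(array([282.9, 184.6]), 0.62)]
dish top [(array([215.7, 237.4]), 0.56), (array([430.8, 221.9]), 0.46)]
dish side [(array([410.3, 340.8]), 0.62), (array([277.1, 239.4]), 0.4)]
    [ 0.4481  0.241  -0.0051] [0.0018, 0.0018]
tube_cap top []
tube_cap side [(array([415.5, 291.1]), 0.64)]
deck_rack top [(array([333.9, 149.8]), 0.55)]
deck_rack side [(array([220.4, 226.2]), 0.79)]
    [ 0.8131 -0.1056  0.0766] [0.0032, 0.0032]
```

View pics/top0.png

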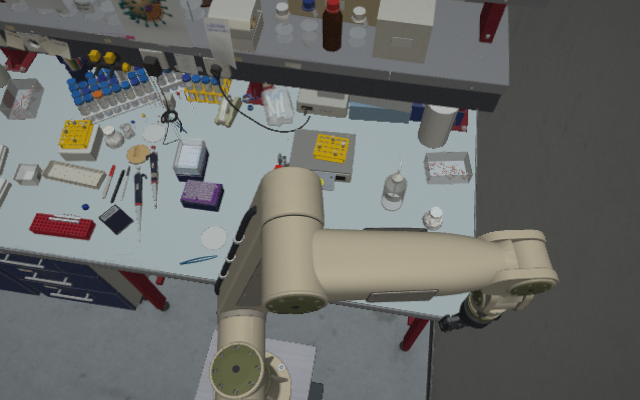

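View pics/side0.png

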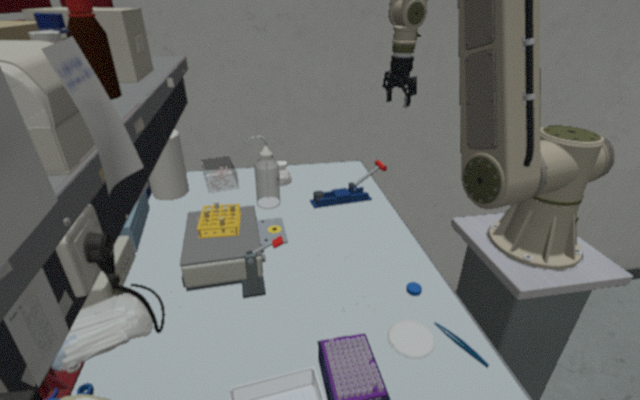

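Top: the unit is at about (322,155), red catch at (279,168), and the arm hides the jack. Side: red catch tip at (278,242), yellow disc (274,229), jack (340,196) with its red bar at (380,166).

```bash
python3 - <<'E'
from h import *
np.set_printoptions(precision=4,suppress=True)
s=cam("side");t=cam("top")
a=s["pixels"][150:310,170:400]; b=t["pixels"][120:200,255:370]
a=cv2.resize(a,None,fx=3.4,fy=3.4,interpolation=cv2.INTER_CUBIC);cv2.imwrite("pics/a1.png",a[:,:,::-1])
b=cv2.resize(b,None,fx=6,fy=6,interpolation=cv2.INTER_CUBIC);cv2.imwrite("pics/b1.png",b[:,:,::-1])
def blobs(c,lo,hi):
    h=cv2.cvtColor(c["pixels"],cv2.COLOR_RGB2HSV); m=cv2.inRange(h,lo,hi)
    n,_,st,ce=cv2.connectedComponentsWithStats(m); return [(st[i][:5],ce[i]) for i in range(1,n) if st[i][4]>8]
for n,c,x0,x1,y0,y1 in(("side",s,170,400,150,310),("top",t,255,400,120,260)):
  for nm,lo,hi in(("red",(0,150,80),(6,255,255)),("red2",(174,150,80),(180,255,255)),("yel",(20,120,100),(32,255,255))):
    for st,ce in blobs(c,lo,hi):
      if x0<ce[0]<x1 and y0<ce[1]<y1: print(n,nm,st,ce,onz(c,ce,.07),onz(c,ce,.108),onz(c,ce,.13))
for g in["saddle_top","jack_grip","handle_end"]:
  for r in spotter.cut_out(g,"side")[:1]:
    ys,xs=np.nonzero(r["region"]);print(g,r["conf"],xs.min(),xs.max(),ys.min(),ys.max())
E
```

```text
side red [376 161  10   9  45] [380.5111 165.0222] [ 0.2936 -0.4157  0.07  ] [ 0.3251 -0.332   0.108 ] [ 0.3434 -0.2835  0.13  ]
side red [273 237  10  10  62] [277.1774 241.4355] [ 0.6778 -0.0235  0.07  ] [0.6803 0.0307 0.108 ] [0.6818 0.062  0.13  ]
side yel [ 197  205   44   33 1064] [219.3167 222.5461] [ 0.8151 -0.1304  0.07  ] [ 0.8072 -0.0682  0.108 ] [ 0.8027 -0.0322  0.13  ]
side yel [203 206   4   4   9] [204.6667 207.3333] [ 0.8581 -0.2156  0.07  ] [ 0.847 -0.147  0.108] [ 0.8406 -0.1072  0.13  ]
side yel [269 226  12   7  58] [274.2241 228.8448] [ 0.6808 -0.0783  0.07  ] [ 0.683 -0.02   0.108] [0.6844 0.0138 0.13  ]
top red [275 165   8   4  18] [277.9444 166.1111] [0.7201 0.0768 0.07  ] [0.696  0.0684 0.108 ] [0.682  0.0635 0.13  ]
top yel [313 134  36  30 743] [330.4751 148.6945] [ 0.8244 -0.0927  0.07  ] [ 0.7975 -0.0966  0.108 ] [ 0.7819 -0.0988  0.13  ]
top yel [320 179   3   6  13] [321.2308 181.3846] [ 0.6834 -0.0832  0.07  ] [ 0.6603 -0.0874  0.108 ] [ 0.6469 -0.0898  0.13  ]
saddle_top 0.46 407 421 283 295
jack_grip 0.77 310 386 158 207
handle_end 0.69 349 385 159 187
```

View pics/a1.png

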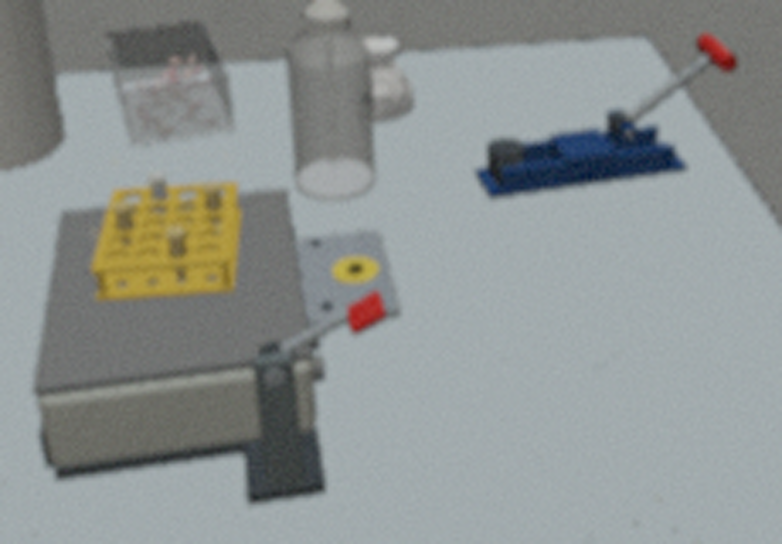

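View pics/b1.png

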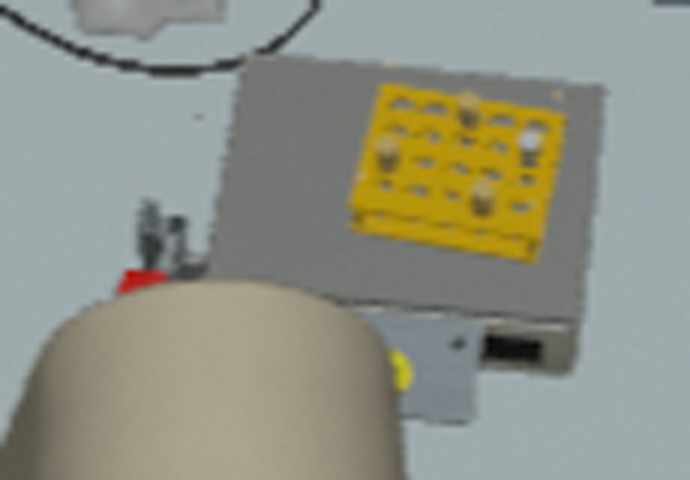

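Side crop: deck top corners at about (63,212),(290,190),(308,360),(38,390), jack base near edge (490,195)-(685,170), saddle (505,146), red bar (717,52). Top crop: deck corners (240,55),(604,90),(580,322), tongue and half the disc visible.

```bash
python3 - <<'E'
from h import *
np.set_printoptions(precision=4,suppress=True)
s=cam("side");t=cam("top")
def P(u,v,z): return onz(s,(170+u/3.4-.5,150+v/3.4-.5),z)
def T(u,v,z): return onz(t,(255+u/6-.5,120+v/6-.5),z)
k=[P(*p,.084) for p in((63,212),(290,190),(308,362),(38,390))]
for i in k: print("deck",i)
ang=lambda a,b: np.degrees(np.arctan2(*(b-a)[1::-1]))
print(ang(k[1],k[0]),ang(k[2],k[3]),ang(k[1],k[2])-90,ang(k[0],k[3])-90)
k=[T(*p,.084) for p in((243,55),(604,90),(580,322),(208,280))]
for i in k: print("deckT",i)
print(ang(k[1],k[0])-90,ang(k[2],k[1]),ang(k[3],k[0]))
b=[P(*p,.0) for p in((492,195),(685,170))];print("base",b,ang(b[1],b[0]),np.linalg.norm(b[0]-b[1]))
sd=P(505,146,.04);h=P(717,52,.108);print("saddle",sd,"bar",h,ang(h,sd),np.linalg.norm((h-sd)[:2]))
E
```

```text
deck [ 0.8938 -0.1734  0.084 ]
deck [ 0.7243 -0.1792  0.084 ]
deck [0.7191 0.0441 0.084 ]
deck [0.8818 0.0441 0.084 ]
1.9738919956117873 0.00011980664259918304 1.3277145917556226 3.1695767892644113
deckT [0.8805 0.047  0.084 ]
deckT [ 0.891 -0.172  0.084]
deckT [ 0.7248 -0.1808  0.084 ]
deckT [0.7175 0.0353 0.084 ]
2.7275370904884824 3.025615900876595 4.096746977020297
base [array([ 0.5452, -0.2895,  0.    ]), array([ 0.356 , -0.3064,  0.    ])] 5.100463956217427 0.18990652727895688
saddle [ 0.5301 -0.3076  0.04  ] bar [ 0.325  -0.3338  0.108 ] 7.281009282390264 0.20685691814537435
```

jog_arm(increments=[[[0,0,0,0,0,0.0337,255],[0,0,0,0,0,0.0337,255],[0,0,0,0,0,0.0337,255],[0.118,-0.134,0,0,0,0,255],[0.118,-0.134,0,0,0,0,255],[0.118,-0.134,0,0,0,0,255],[0.118,-0.134,0,0,0,0,255],[0.118,-0.134,0,0,0,0,255],[0.118,-0.134,0,0,0,0,255],[0.118,-0.134,0,0,0,0,255],[0.118,-0.134,0,0,0,0,255],[0.118,-0.134,0,0,0,0,255],[0.118,-0.134,0,0,0,0,255],[0.118,-0.134,0,0,0,0,255],[0.118,-0.134,0,0,0,0,255],[0.118,-0.134,0,0,0,0,255],[0.118,-0.134,0,0,0,0,255],[0.118,-0.134,0,0,0,0,255],[0.118,-0.134,0,0,0,0,255],[0.118,-0.134,0,0,0,0,255]]])

```text
clock: 3.45
tcp_pos: [0.6798, 0.0611, 0.2105]
orientation: [0.0, 1.0, 0.027, 0.0]
wrist_force: [1.1, -1.2, 1.0]
finger_gap: 0.0001
grip_force: 0.0
```

```bash
cat > st.py <<'E'
from h import *
np.set_printoptions(precision=4,suppress=True)
s=env.get_state(); M=q2R(s["orientation"])
print(s["clock"],s["tcp_pos"],"xang",np.degrees(np.arctan2(M[1,0],M[0,0])),"z",M[:,2],"F",s["wrist_force"],"T",s["ft_torque"],"gap",s["finger_gap"],s["grip_force"])
E
python3 st.py; python3 - <<'E'
from h import *
np.set_printoptions(precision=4,suppress=True)
C={n:cam(n) for n in("top","side")}
save(C["top"],"top1.png")
for t in["catch_tip","lift_pad","jack_grip","saddle_top","handle_end"]:
    rs=[]
    for n,c in C.items():
        r=spotter.landmark_of(t,n)
        print(t,n,[(np.round(k["uv"],1),round(k["conf"],2)) for k in r[:2]])
        if r: rs.append(ray(c,r[0]["uv"]))
    if len(rs)==2: print("   ",*tri(rs))
for n,c in C.items():
  h=cv2.cvtColor(c["pixels"],cv2.COLOR_RGB2HSV)
  for nm,lo,hi in(("red",(0,150,80),(6,255,255)),("yel",(20,120,100),(32,255,255))):
    k,_,st,ce=cv2.connectedComponentsWithStats(cv2.inRange(h,lo,hi))
    for i in range(1,k):
      if 8<st[i][4]<200 and (260<ce[i][0]<400) and 120<ce[i][1]<260: print(n,nm,st[i],ce[i],onz(c,ce[i],.07),onz(c,ce[i],.108),onz(c,ce[i],.13))
E
```

```text
3.45 [0.6798 0.0611 0.2105] xang 3.056945752562284 z [ 0.0004 -0.0002 -1.    ] F [ 1.098  -1.1914  0.9531] T [-0.0634 -0.0952  0.0196] gap 9.288472547896241e-05 0.0
catch_tip top [(array([276.9, 168.7]), 0.41)]
catch_tip side [(array([279.7, 240. ]), 0.44)]
    [0.6738 0.0635 0.1318] [0.0033, 0.0033]
lift_pad top [(array([319.5, 185.5]), 0.56)]
lift_pad side [(array([274.5, 231.2]), 0.71)]
    [ 0.677  -0.0801  0.0591] [0.004, 0.004]
jack_grip top [(array([379.1, 254.4]), 0.87)]
jack_grip side [(array([341.5, 195.7]), 0.66)]
    [ 0.4599 -0.3094  0.0247] [0.0062, 0.0062]
saddle_top top [(array([275.9, 167.6]), 0.73), (array([378. , 238.5]), 0.6)]
saddle_top side [(array([320.4, 192.1]), 0.41)]
    [0.598  0.0478 0.2358] [0.0096, 0.0096]
handle_end top [(array([380.9, 289.4]), 0.46)]
handle_end side [(array([377.2, 165.6]), 0.53), (array([411. , 291.5]), 0.34)]
    [ 0.3284 -0.3298  0.1032] [0.0085, 0.0085]
top red [275 165   8   5  32] [278.5 167. ] [0.7168 0.0741 0.07  ] [0.6927 0.0658 0.108 ] [0.6788 0.0609 0.13  ]
top yel [314 178   9   8  56] [318.     181.5893] [ 0.6808 -0.0724  0.07  ] [ 0.6577 -0.0768  0.108 ] [ 0.6444 -0.0794  0.13  ]
side red [376 161  10   9  45] [380.5778 164.9556] [ 0.2932 -0.4163  0.07  ] [ 0.3247 -0.3325  0.108 ] [ 0.343 -0.284  0.13 ]
side red [273 237  10  10  58] [277.3103 241.5345] [ 0.6776 -0.023   0.07  ] [0.6801 0.0311 0.108 ] [0.6815 0.0624 0.13  ]
side yel [269 226  12   7  60] [274.1667 228.9833] [ 0.6809 -0.0777  0.07  ] [ 0.6832 -0.0194  0.108 ] [0.6845 0.0143 0.13  ]
```

View pics/top1.png

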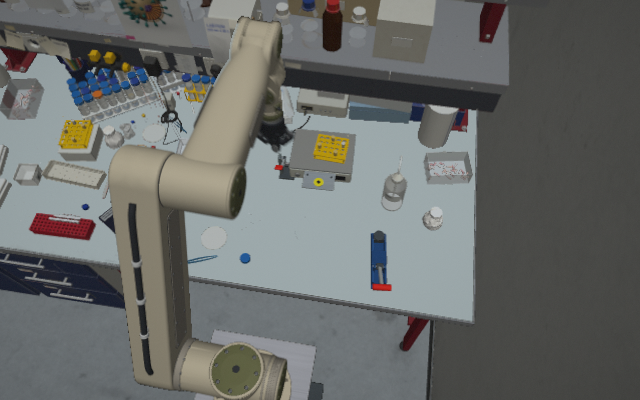

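Top view: the jack is now clear at (379,255) with its bar at (381,287); the catch's red plate is at (278,167), just under the tool. Pressing down now.

jog_arm(increments=[[[0,0,0.048,0,0,0,255],[0,0,0.048,0,0,0,255],[0,0,0.048,0,0,0,255],[0,0,0.048,0,0,0,255],[0,0,0.048,0,0,0,255],[-0.005,0,0.02,0,0,0,255],[-0.005,0,0.02,0,0,0,255],[-0.005,0,0.02,0,0,0,255],[-0.005,0,0.02,0,0,0,255],[0,0,0.02,0,0,0,255],[0,0,0.02,0,0,0,255],[0,0,0.02,0,0,0,255],[0,0,0.02,0,0,0,255],[0,0,0.02,0,0,0,255],[0,0,0.02,0,0,0,255],[0,0,0.02,0,0,0,255],[0,0,0.02,0,0,0,255]]])

```text
clock: 5.75
tcp_pos: [0.674, 0.0591, 0.0905]
orientation: [0.0, 1.0, 0.027, 0.0]
wrist_force: [-2.0, 0.3, 4.1]
finger_gap: 0.0002
grip_force: 1.8
```

```bash
python3 st.py
```

```text
5.75 [0.674  0.0591 0.0905] xang 3.047721146862367 z [ 0.0005 -0.0002 -1.    ] F [-1.9973  0.3198  4.112 ] T [0.0043 0.5528 0.0098] gap 0.00024170756012828652 1.7702150903642178
```

jog_arm(increments=[[[0,0,0.008,0,0,0,255],[0,0,0.008,0,0,0,255],[0,0,0,0,0,0,255]]])

```text
clock: 6.05
tcp_pos: [0.6739, 0.0591, 0.086]
orientation: [0.0, 1.0, 0.027, -0.0]
wrist_force: [-0.2, -0.8, 0.6]
finger_gap: 0.0002
grip_force: 0.1
```

```bash
python3 - <<'E'
from h import *
s=cam("side");t=cam("top")
a=cv2.resize(s["pixels"][190:300,200:320],None,fx=4,fy=4,interpolation=cv2.INTER_CUBIC)
b=cv2.resize(t["pixels"][110:220,240:360],None,fx=4,fy=4,interpolation=cv2.INTER_CUBIC)
cv2.imwrite("pics/c2.png",np.hstack([a,b])[:,:800+160:,::-1][:,:, :] if 0 else cv2.resize(np.hstack([a,b]),(800,367))[:,:,::-1])
E
```

```text
(no output)
```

View pics/c2.png

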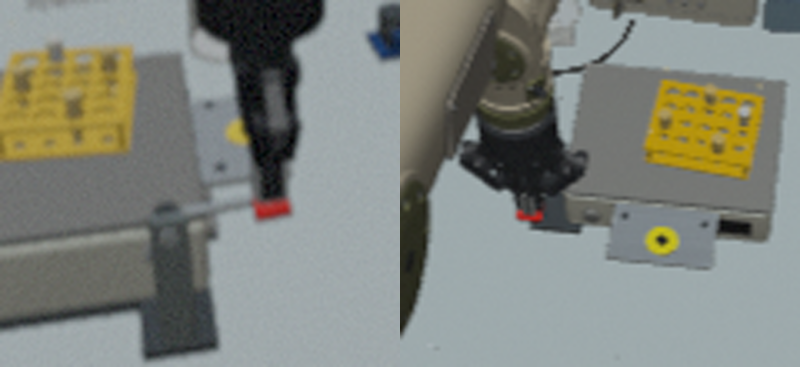

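The plate is under the fingers, with the lever just past level (side crop at (270,208)). I'll keep pressing until the stop answers.

jog_arm(increments=[[[0,0,0.008,0,0,0,255],[0,0,0.008,0,0,0,255],[0,0,0.008,0,0,0,255],[0,0,0,0,0,0,255]]])

```text
clock: 6.55
tcp_pos: [0.674, 0.0591, 0.0803]
orientation: [0.0, 1.0, 0.027, 0.0]
wrist_force: [-0.5, 0.1, 1.5]
finger_gap: 0.0004
grip_force: 0.7
```

jog_arm(increments=[[[0,0,0.012,0,0,0,255],[0,0,0.012,0,0,0,255],[0,0,0,0,0,0,255]]])

```text
clock: 6.85
tcp_pos: [0.674, 0.0591, 0.074]
orientation: [0.0, 1.0, 0.027, 0.0]
wrist_force: [-0.4, -0.4, 0.8]
finger_gap: -0.0001
grip_force: 0.8
```

```bash
python3 st.py; python3 - <<'E'
from h import *
for n in("side","top"):
  c=cam(n);h=cv2.cvtColor(c["pixels"],cv2.COLOR_RGB2HSV)
  k,_,st,ce=cv2.connectedComponentsWithStats(cv2.inRange(h,(0,150,80),(6,255,255)))
  for i in range(1,k):
      if 8<st[i][4]<200 and (260<ce[i][0]<300) and 120<ce[i][1]<260: print(n,st[i],ce[i],onz(c,ce[i],.085),"pred stop", proj(c,(.674,.059,.086)))
E
```

```text
6.85 [0.674  0.0591 0.074 ] xang 3.048666676447493 z [ 0.     -0.0001 -1.    ] F [-0.4084 -0.4176  0.8444] T [-0.0249  0.1177  0.0212] gap -0.00010623785172642822 0.7674167180084623
side [277 255   9   4  28] [281.57142857 256.78571429] [0.6740615 0.0561189 0.085    ] pred stop [281.70195738 257.22833187]
top [276 175   7   3  14] [278.92857143 176.35714286] [0.67008636 0.06133165 0.085     ] pred stop [279.81233049 175.34321892]
```

```bash
python3 - <<'E'
from h import *
s=cam("side");t=cam("top")
a=cv2.resize(s["pixels"][225:285,240:305],(400,369),interpolation=cv2.INTER_CUBIC)
b=cv2.resize(t["pixels"][140:200,250:315],(400,369),interpolation=cv2.INTER_CUBIC)
cv2.imwrite("pics/c3.png",np.hstack([a,b])[:,:,::-1])
E
```

```text
(no output)
```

View pics/c3.png

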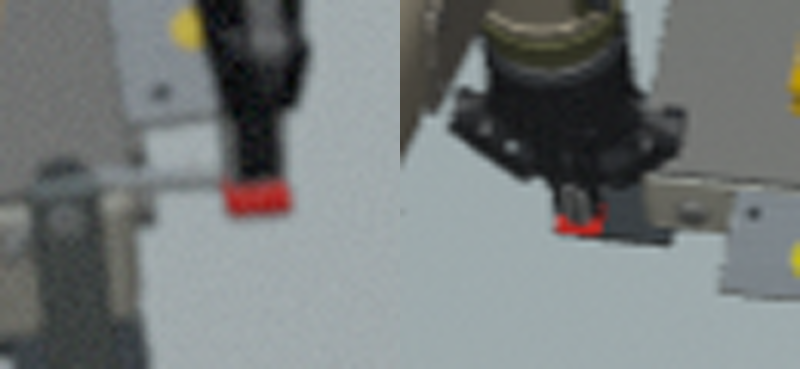

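```bash
python3 - <<'E'
from h import *
np.set_printoptions(precision=1,suppress=True)
for n in("side","top"):
  c=cam(n)
  for a in (0,.15,.3,.5,.6,.7,.8):
    # plate centre 4mm below top mid, pivot at x=.681+.057
    th=np.arctan2(31,57)-a; r=.065
    p=[.681+.057-r*np.cos(th),.061,.0975+r*np.sin(th)]
    print(n,a,round(p[2],4),proj(c,p))
  print("tcp",proj(c,env.get_state()["tcp_pos"]))
E
```

```text
side 0 0.1286 [277.6 241.7]
side 0.15 0.1197 [279.7 245. ]
side 0.3 0.1103 [281.2 248.5]
side 0.5 0.0974 [282.  253.4]
side 0.6 0.0909 [282.  255.9]
side 0.7 0.0845 [281.7 258.4]
side 0.8 0.0782 [281.  260.8]
tcp [282.  261.7]
top 0 0.1286 [278.6 166.7]
top 0.15 0.1197 [278.6 169.2]
top 0.3 0.1103 [278.7 171.3]
top 0.5 0.0974 [278.9 173.7]
top 0.6 0.0909 [279.1 174.7]
top 0.7 0.0845 [279.3 175.4]
top 0.8 0.0782 [279.5 176. ]
tcp [280.  177.2]
```

jog_arm(increments=[[[0,0,0.008,0,0,0,255],[0,0,0.008,0,0,0,255]]])

```text
clock: 7.35
tcp_pos: [0.6742, 0.0591, 0.0709]
orientation: [0.0, 1.0, 0.027, 0.0]
wrist_force: [-1.3, -0.5, 4.2]
finger_gap: -0.0004
grip_force: 2.1
```

```bash
python3 st.py; python3 - <<'E'
from h import *
for n in("side","top"):
  c=cam(n);h=cv2.cvtColor(c["pixels"],cv2.COLOR_RGB2HSV)
  k,_,st,ce=cv2.connectedComponentsWithStats(cv2.inRange(h,(0,140,60),(6,255,255)))
  for i in range(1,k):
      if 8<st[i][4]<200 and (260<ce[i][0]<300) and 120<ce[i][1]<270: print(n,st[i],ce[i])
E
```

```text
7.35 [0.6742 0.0591 0.0709] xang 3.047418841771727 z [ 0.0008 -0.0001 -1.    ] F [-1.2927 -0.507   4.195 ] T [0.0078 0.1007 0.0263] gap -0.00036011801345564066 2.129319522064179
side [277 256  10   5  35] [281.11428571 258.34285714]
top [276 175   7   4  16] [279.25 177.  ]
```

jog_arm(increments=[[[0,0,0.008,0,0,0,255],[0,0,0.008,0,0,0,255],[0,0,0.008,0,0,0,255]]])

```text
clock: 7.75
tcp_pos: [0.6747, 0.0591, 0.068]
orientation: [0.0, 1.0, 0.027, 0.002]
wrist_force: [-8.4, -0.4, 25.8]
finger_gap: -0.0001
grip_force: 14.2
```

```bash
python3 st.py; python3 - <<'E'
from h import *
for n in("side","top"):
  c=cam(n);h=cv2.cvtColor(c["pixels"],cv2.COLOR_RGB2HSV)
  k,_,st,ce=cv2.connectedComponentsWithStats(cv2.inRange(h,(0,140,60),(6,255,255)))
  for i in range(1,k):
      if 8<st[i][4]<200 and (260<ce[i][0]<300) and 120<ce[i][1]<270: print(n,st[i],ce[i])
E
```

```text
7.75 [0.6747 0.0591 0.068 ] xang 3.0526455006947355 z [ 0.0033 -0.0003 -1.    ] F [-8.4482 -0.3917 25.8029] T [-0.0685  1.6403 -0.0287] gap -7.716976115438496e-05 14.236135594546795
side [277 257   9   5  30] [281.36666667 259.06666667]
top [276 176   7   3  17] [279.11764706 177.23529412]
```

```bash
cat > jk.py <<'E'
from h import *
np.set_printoptions(precision=4,suppress=True)
import sys
x0,x1,y0,y1=map(int,sys.argv[1:5])  # top window
C={n:cam(n) for n in("top","side")};out={}
def blob(c,lo,hi,w):
  h=cv2.cvtColor(c["pixels"],cv2.COLOR_RGB2HSV);m=cv2.inRange(h,lo,hi)
  z=np.zeros_like(m);z[w[2]:w[3],w[0]:w[1]]=m[w[2]:w[3],w[0]:w[1]]
  k,l,st,ce=cv2.connectedComponentsWithStats(z)
  i=1+np.argmax(st[1:,4]); return ce[i],(l==i)
W={"top":(x0,x1,y0,y1),"side":tuple(map(int,sys.argv[5:9]))}
r=[ray(C[n],blob(C[n],(0,140,60),(6,255,255),W[n])[0]) for n in C]
print("bar",*tri(r))
for n in C:
  try:
    ce,m=blob(C[n],(105,120,40),(125,255,255),W[n]);pts=np.argwhere(m)[:,::-1].astype(np.float32)
    rect=cv2.minAreaRect(pts);bp=cv2.boxPoints(rect);print(n,"blue",ce,m.sum());[print("  ",p,onz(C[n],p,.008)) for p in bp]
    print("   c",onz(C[n],ce,.02))
  except Exception as e: print(n,e)
for t in("jack_grip","saddle_top","handle_end"):
  rs=[]
  for n in C:
    w=W[n]
    q=[k for k in spotter.landmark_of(t,n) if w[0]<k["uv"][0]<w[1] and w[2]<k["uv"][1]<w[3]]
    if q: rs.append(ray(C[n],q[0]["uv"])); z={"jack_grip":.017,"saddle_top":.04,"handle_end":.108}[t]; print(t,n,q[0]["conf"],np.round(q[0]["uv"],1),onz(C[n],q[0]["uv"],z))
  if len(rs)==2: print("  tri",*tri(rs))
a=C["top"]["pixels"][y0:y1,x0:x1];cv2.imwrite("pics/jk_top.png",cv2.resize(a,None,fx=6,fy=6,interpolation=cv2.INTER_CUBIC)[:,:,::-1])
E
python3 jk.py 350 410 220 300 300 400 150 220
```

```text
bar [ 0.3265 -0.3269  0.1102] [0.0006, 0.0006]
top blue [377.3185 259.3861] 518
   [371. 233.] [ 0.5468 -0.2773  0.008 ]
   [385. 233.] [ 0.5547 -0.3241  0.008 ]
   [385. 287.] [ 0.3647 -0.344   0.008 ]
   [371. 287.] [ 0.3573 -0.2999  0.008 ]
   c [ 0.4497 -0.3086  0.02  ]
side blue [340.7111 196.974 ] 578
   [309.9272 193.6692] [ 0.547  -0.3634  0.008 ]
   [367.2842 185.2755] [ 0.3432 -0.3923  0.008 ]
   [369.2237 198.5283] [ 0.3646 -0.2996  0.008 ]
   [311.8667 206.922 ] [ 0.5546 -0.2765  0.008 ]
   c [ 0.4581 -0.3031  0.02  ]
jack_grip top 0.87 [376.9 257.9] [ 0.4559 -0.3068  0.017 ]
jack_grip side 0.74 [344.2 195.7] [ 0.4437 -0.3151  0.017 ]
  tri [ 0.4495 -0.305   0.0245] [0.0033, 0.0033]
saddle_top top 0.64 [377.4 236.8] [ 0.5208 -0.2989  0.04  ]
saddle_top side 0.43 [320.3 194.8] [ 0.526  -0.2911  0.04  ]
  tri [ 0.5238 -0.2994  0.0351] [0.0006, 0.0006]
handle_end top 0.69 [380.3 289.9] [ 0.3168 -0.3239  0.108 ]
handle_end side 0.8 [377.2 165.9] [ 0.3377 -0.327   0.108 ]
  tri [ 0.3277 -0.3287  0.1022] [0.0094, 0.0094]
```

jog_arm(increments=[[[0,0,-0.08,0,0,0,255],[0,0,-0.12,0,0,0,255],[0,0,-0.12,0,0,0,255],[0,0,-0.12,0,0,0,255],[0,0,-0.12,0,0,0,255]]])

```text
clock: 8.75
tcp_pos: [0.6735, 0.0592, 0.2048]
orientation: [-0.0, 1.0, 0.027, -0.001]
wrist_force: [0.6, -0.2, 0.4]
finger_gap: -0.0001
grip_force: 0.0
```

jog_arm(increments=[[[-0.0956,0.1431,0,0,0,0,0],[-0.0956,0.1431,0,0,0,0,0],[-0.0956,0.1431,0,0,0,0,0],[-0.0956,0.1431,0,0,0,0,0],[-0.0956,0.1431,0,0,0,0,0],[-0.0956,0.1431,0,0,0,0,0],[-0.0956,0.1431,0,0,0,0,0],[-0.0956,0.1431,0,0,0,0,0],[-0.0956,0.1431,0,0,0,0,0],[-0.0956,0.1431,0,0,0,0,0],[0,0,0,0,0,-0.0186,0],[0,0,0.09,0,0,0,0],[0,0,0.09,0,0,0,0],[0,0,0.09,0,0,0,0],[0,0,0.09,0,0,0,0],[0,0,0.04,0,0,0,0]]])

```text
clock: 10.35
tcp_pos: [0.4528, -0.3096, 0.1018]
orientation: [-0.002, 0.998, 0.056, -0.001]
wrist_force: [0.2, 0.6, 0.5]
finger_gap: 0.0851
grip_force: 0.0
```

```bash
python3 st.py; python3 - <<'E'
from h import *
s=cam("side");t=cam("top")
print(proj(s,env.get_state()["tcp_pos"]),proj(t,env.get_state()["tcp_pos"]))
h=cv2.cvtColor(t["pixels"],cv2.COLOR_RGB2HSV)
a=cv2.resize(s["pixels"][140:215,295:405],(440,300),interpolation=cv2.INTER_CUBIC)
b=cv2.resize(t["pixels"][210:300,330:438],(360,300),interpolation=cv2.INTER_CUBIC)
cv2.imwrite("pics/c4.png",np.hstack([a,b])[:,:,::-1])
c=cv2.inRange(cv2.cvtColor(s["pixels"],cv2.COLOR_RGB2HSV),(0,140,60),(6,255,255))[180:290,230:310]
print(np.argwhere(c).mean(0)[::-1]+[230,180],c.sum()/255)
E
```

```text
10.35 [ 0.4528 -0.3096  0.1018] xang 6.389265906694271 z [-0.0031  0.0029 -1.    ] F [0.1871 0.587  0.468 ] T [0.0121 0.0474 0.0123] gap 0.08512981750784898 0.0
[342.76393959 172.12815853] [380.37276491 248.22504786]
[280.87719298 257.63157895] 57.0
```

View pics/c4.png

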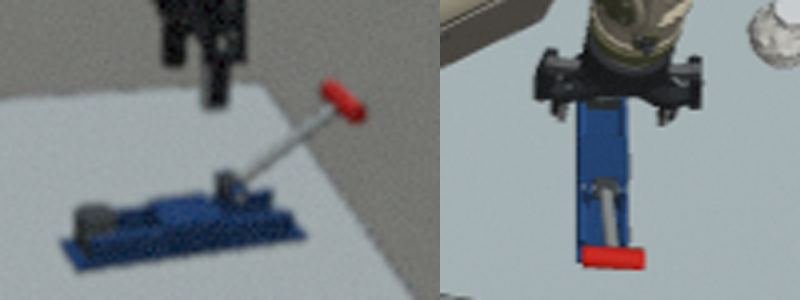

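Catch plate stands at (281,258) as predicted for fully down. The open fingers straddle the jack; their ends show about 30 mm above the reported TCP. Descending stepwise.

jog_arm(increments=[[[0.004,0,0.048,0,0,0,0],[0,0.006,0.048,0,0,0,0],[0,0,0.048,0,0,0,0],[0,0,0.048,0,0,0,0],[0,0,0.048,0,0,0,0],[0,0,0.048,0,0,0,0],[0,0,0.048,0,0,0,0],[0,0,0.048,0,0,0,0]]])

```text
clock: 11.25
tcp_pos: [0.4553, -0.3122, 0.0074]
orientation: [-0.0, 0.998, 0.056, -0.0]
wrist_force: [0.1, -0.5, -0.8]
finger_gap: 0.0856
grip_force: 0.0
```

```bash
python3 st.py; python3 - <<'E'
from h import *
s=cam("side");t=cam("top")
print(proj(s,env.get_state()["tcp_pos"]),proj(t,env.get_state()["tcp_pos"]))
a=cv2.resize(s["pixels"][140:215,295:405],(440,300),interpolation=cv2.INTER_CUBIC)
b=cv2.resize(t["pixels"][210:300,330:438],(360,300),interpolation=cv2.INTER_CUBIC)
cv2.imwrite("pics/c5.png",np.hstack([a,b])[:,:,::-1])
E
```

```text
11.25 [ 0.4553 -0.3122  0.0074] xang 6.393705864892711 z [-0.0001  0.     -1.    ] F [ 0.0771 -0.4577 -0.7788] T [ 0.0424 -0.0369 -0.0019] gap 0.08560003063238864 0.0
[341.15233499 199.4371427 ] [377.84252462 259.82185634]
```

View pics/c5.png

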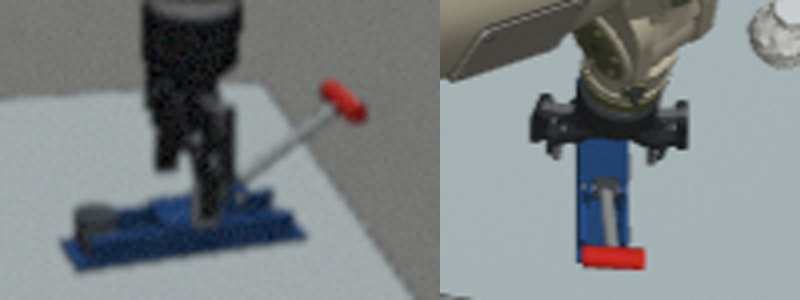

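Near finger tip at crop (207,225) and far tip at (165,170) bracket the block at (185,205), about 30 mm above the reported TCP. Going 17 mm lower, then gripping.

jog_arm(increments=[[[0,0,0.0235,0,0,0,0],[0,0,0.0235,0,0,0,0],[0,0,0.0235,0,0,0,0],[0,0,0,0,0,0,0]]])

```text
clock: 11.75
tcp_pos: [0.455, -0.3118, -0.0099]
orientation: [-0.0, 0.998, 0.056, -0.0]
wrist_force: [-0.2, 0.3, 0.6]
finger_gap: 0.0851
grip_force: 0.0
```

jog_arm(increments=[[[0,0,0,0,0,0,255],[0,0,0,0,0,0,255],[0,0,0,0,0,0,255],[0,0,0,0,0,0,255],[0,0,0,0,0,0,255],[0,0,0,0,0,0,255],[0,0,0,0,0,0,255],[0,0,0,0,0,0,255]]], force=70)

```text
clock: 12.55
tcp_pos: [0.4559, -0.313, -0.0084]
orientation: [0.001, 0.998, 0.056, 0.0]
wrist_force: [-1.2, -1.2, 5.8]
finger_gap: 0.0483
grip_force: 75.9
```

```bash
python3 st.py; python3 jk.py 350 410 220 300 300 400 150 220 | grep -A4 -E "bar|top blue"
```

```text
12.55 [ 0.4559 -0.313  -0.0084] xang 6.384482710825184 z [ 0.001  -0.0016 -1.    ] F [-1.2431 -1.1564  5.7884] T [-0.221   0.278  -0.0021] gap 0.048337370611209796 75.8503246307373
bar [ 0.327  -0.3271  0.1103] [0.001, 0.001]
top blue [377.6491 267.2236] 322
   [371. 253.] [ 0.4739 -0.286   0.008 ]
   [386. 253.] [ 0.4822 -0.335   0.008 ]
   [386. 287.] [ 0.3653 -0.3471  0.008 ]
   [371. 287.] [ 0.3573 -0.2999  0.008 ]
```

jog_arm(increments=[[[0,0,-0.03,0,0,0,255],[0,0,-0.03,0,0,0,255],[0,0,-0.03,0,0,0,255],[0,0,-0.03,0,0,0,255],[0,0,0,0,0,0,255]]])

```text
clock: 13.45
tcp_pos: [0.4561, -0.3127, 0.022]
orientation: [0.001, 0.998, 0.056, 0.001]
wrist_force: [0.2, -0.4, -8.4]
finger_gap: 0.0483
grip_force: 74.6
```

```bash
python3 st.py; python3 jk.py 350 410 200 300 300 400 140 220 | grep -A4 -E "bar|blue"; python3 - <<'E'
from h import *
r=[]
for n in("top","side"):
  c=cam(n);h=cv2.cvtColor(c["pixels"],cv2.COLOR_RGB2HSV)
  k,_,st,ce=cv2.connectedComponentsWithStats(cv2.inRange(h,(20,120,100),(32,255,255)))
  for i in range(1,k):
      if 30<st[i][4]<200 and (260<ce[i][0]<330) and 120<ce[i][1]<260: print(n,st[i],ce[i],onz(c,ce[i],.07));r.append(ray(c,ce[i]))
print(tri(r))
E
```

```text
13.45 [ 0.4561 -0.3127  0.022 ] xang 6.4027137432190235 z [ 0.0014 -0.0013 -1.    ] F [ 0.1578 -0.3921 -8.4121] T [-0.0739 -0.0817  0.0008] gap 0.0482986181400051 74.60882663726807
bar [ 0.3269 -0.3269  0.1402] [0.001, 0.001]
top blue [378.5868 263.4431] 334
   [372. 249.] [ 0.4888 -0.2876  0.008 ]
   [387. 249.] [ 0.4971 -0.3368  0.008 ]
   [387. 284.] [ 0.3758 -0.3492  0.008 ]
   [372. 284.] [ 0.3678 -0.3019  0.008 ]
--
side blue [328.9725 189.9038] 291
   [309.4971 183.2312] [ 0.5364 -0.4399  0.008 ]
   [340.7572 178.422 ] [ 0.4208 -0.4602  0.008 ]
   [343.1271 193.8266] [ 0.4398 -0.3447  0.008 ]
   [311.867  198.6358] [ 0.5462 -0.3289  0.008 ]
side [269 226  12   7  58] [274.24137931 228.94827586] [ 0.68075731 -0.07780566  0.07      ]
(array([0.70798188, 0.6196568 , 0.525     ]), [0.0])
```

jog_arm(increments=[[[0.02,-0.051,0,0,0,0,255],[0.043,-0.1102,0,0,0,0,255],[0.043,-0.1102,0,0,0,0,255],[0.043,-0.1102,0,0,0,0,255],[0.043,-0.1102,0,0,0,0,255],[0.043,-0.1102,0,0,0,0,255],[0.043,-0.1102,0,0,0,0,255],[0.043,-0.1102,0,0,0,0,255],[0.023,-0.059,0,0,0,0,255],[0,0,0,0,0,0.0095,255],[0,0,0,0,0,0.0094,255],[0,0,0,0,0,0,255],[0,0,0,0,0,0,255]]])

```text
clock: 15.25
tcp_pos: [0.5162, -0.0843, 0.0209]
orientation: [0.0, 1.0, 0.026, 0.0]
wrist_force: [-0.6, -0.3, -8.4]
finger_gap: 0.0484
grip_force: 74.9
```

```bash
python3 st.py; python3 jk.py 290 350 175 310 270 380 165 270 | grep -A4 -E "bar|top blue"; python3 - <<'E'
from h import *
r=[]
for n in("top","side"):
  c=cam(n);h=cv2.cvtColor(c["pixels"],cv2.COLOR_RGB2HSV)
  k,_,st,ce=cv2.connectedComponentsWithStats(cv2.inRange(h,(20,120,100),(32,255,255)))
  for i in range(1,k):
      if 15<st[i][4]<200 and (260<ce[i][0]<330) and 120<ce[i][1]<260: print(n,st[i],ce[i],onz(c,ce[i],.07));r.append(ray(c,ce[i]))
if len(r)==2: print(tri(r))
t=cam("top");s=cam("side")
a=cv2.resize(s["pixels"][170:270,240:360],(440,366),interpolation=cv2.INTER_CUBIC)
b=cv2.resize(t["pixels"][140:255,280:390],(350,366),interpolation=cv2.INTER_CUBIC)
cv2.imwrite("pics/c6.png",np.hstack([a,b])[:,:,::-1])
E
```

```text
15.25 [ 0.5162 -0.0843  0.0209] xang 2.9389617226831497 z [ 0.     -0.0002 -1.    ] F [-0.5872 -0.2805 -8.4464] T [-0.0287  0.0405 -0.0393] gap 0.048367256996450184 74.87020254135132
bar [ 0.5799 -0.0912 -0.0861] [0.0972, 0.0972]
top blue [311.6856 234.01  ] 299
   [302.5347 248.6535] [ 0.4517 -0.0595  0.008 ]
   [305.3862 220.1386] [ 0.558  -0.0492  0.008 ]
   [320.1387 221.6139] [ 0.5608 -0.1001  0.008 ]
   [317.2872 250.1287] [ 0.4546 -0.1088  0.008 ]
side [269 226  12   7  58] [274.25862069 228.89655172] [ 0.68069869 -0.07803074  0.07      ]
```

View pics/c6.png

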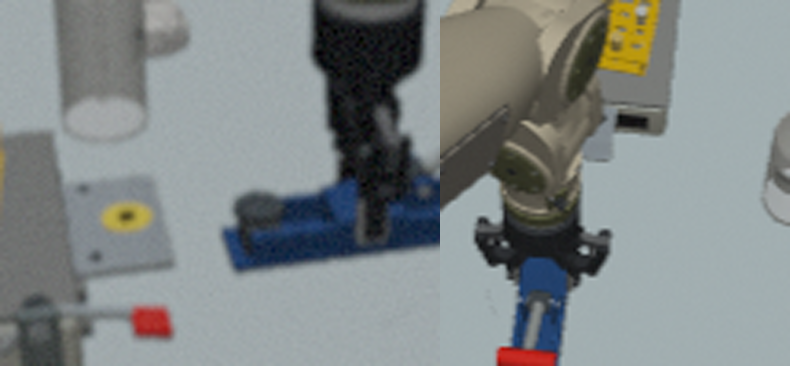

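Side crop: the jack hangs level, saddle at (258,208) heading to the disc at (127,217); the red catch is still down at (152,320).

jog_arm(increments=[[[0,0,0.032,0,0,0,255],[0,0,0.032,0,0,0,255],[0,0,0.032,0,0,0,255],[0.02,0,0,0,0,0,255],[0.0364,0,0,0,0,0,255],[0.0364,0,0,0,0,0,255],[0.0364,0,0,0,0,0,255],[0.0364,0,0,0,0,0,255],[0.0364,0,0,0,0,0,255],[0.0364,0,0,0,0,0,255],[0.0364,0,0,0,0,0,255],[0.02,0,0,0,0,0,255],[0,0,0,0,0,0,255]]])

```text
clock: 17.15
tcp_pos: [0.5909, -0.0799, -0.0031]
orientation: [0.0, 1.0, 0.026, 0.0]
wrist_force: [0.0, -0.2, -8.1]
finger_gap: 0.0486
grip_force: 74.8
```

```bash
python3 st.py; python3 jk.py 290 350 195 310 295 380 165 270 | grep -A4 -E "bar|blue"; python3 - <<'E'
from h import *
c=cam("side");h=cv2.cvtColor(c["pixels"],cv2.COLOR_RGB2HSV)
k,_,st,ce=cv2.connectedComponentsWithStats(cv2.inRange(h,(20,120,100),(32,255,255)))
for i in range(1,k):
  if 5<st[i][4]<200 and (260<ce[i][0]<330) and 120<ce[i][1]<260: print(st[i],ce[i])
E
```

```text
17.15 [ 0.5909 -0.0799 -0.0031] xang 3.004631320993505 z [ 0.0008 -0.0003 -1.    ] F [ 0.0258 -0.2156 -8.1311] T [0.0667 0.0445 0.0372] gap 0.04856126556676669 74.8252809047699
bar [ 0.4614 -0.0859  0.1159] [0.001, 0.001]
top blue [314.5133 215.9658] 263
   [305.8317 229.6832] [ 0.5224 -0.0574  0.008 ]
   [308.4852 203.1485] [ 0.6255 -0.0476  0.008 ]
   [322.5446 204.5545] [ 0.6281 -0.0971  0.008 ]
   [319.8911 231.0891] [ 0.5251 -0.1054  0.008 ]
--
side blue [331.0305 239.5812] 394
   [315.1098 230.9878] [ 0.5671 -0.1439  0.008 ]
   [345.4025 227.6219] [ 0.4807 -0.1464  0.008 ]
   [347.3415 245.0732] [ 0.4955 -0.0648  0.008 ]
   [317.0488 248.439 ] [ 0.5757 -0.0637  0.008 ]
[269 226  12   7  59] [274.25423729 228.94915254]
```

```bash
python3 - <<'E'
from h import *
t=cam("top");s=cam("side")
print(tri([ray(t,(318,181.59)),ray(s,(274.2,228.95))]))
E
```

```text
(array([ 0.68025907, -0.07297013,  0.07252237]), [0.0009, 0.0009])
```

jog_arm(increments=[[[0.02,0,0,0,0,0,255],[0.02,0,0,0,0,0,255],[0.02,0,0,0,0,0,255],[0,0,0,0,0,0,255]]])

```text
clock: 18.1
tcp_pos: [0.6064, -0.0792, -0.003]
orientation: [0.0, 1.0, 0.026, 0.001]
wrist_force: [-0.1, -0.5, -8.5]
finger_gap: 0.0485
grip_force: 74.9
```

jog_arm(increments=[[[0,-0.005,0,0,0,0,255],[0,0,0.008,0,0,0,255],[0,0,0.008,0,0,0,255],[0,0,0.006,0,0,0,255],[0,0,0,0,0,0,255]]])

```text
clock: 18.6
tcp_pos: [0.6045, -0.0777, -0.0083]
orientation: [0.0, 1.0, 0.026, -0.0]
wrist_force: [-2.3, 0.6, -3.0]
finger_gap: 0.0483
grip_force: 75.4
```

jog_arm(increments=[[[0,0,0.004,0,0,0,255],[0,0,0,0,0,0,255]]])

```text
clock: 18.8
tcp_pos: [0.6045, -0.0777, -0.0083]
orientation: [0.0, 1.0, 0.026, 0.0]
wrist_force: [-5.6, 1.3, 4.1]
finger_gap: 0.0485
grip_force: 76.3
```

```bash
python3 st.py; python3 jk.py 290 350 195 310 295 380 165 270 | grep -A5 -E "bar|blue"
```

```text
18.8 [ 0.6045 -0.0777 -0.0083] xang 2.998226309863677 z [ 0.     -0.0003 -1.    ] F [-5.6061  1.3171  4.0907] T [0.1242 1.0137 0.0255] gap 0.04846367610873218 76.3330614566803
bar [ 0.4752 -0.0829  0.1102] [0.0011, 0.0011]
top blue [314.4847 212.9046] 262
   [305.8832 226.227 ] [ 0.5353 -0.0552  0.008 ]
   [308.3551 200.2719] [ 0.6368 -0.045   0.008 ]
   [322.7955 201.6472] [ 0.6397 -0.096   0.008 ]
   [320.3236 227.6022] [ 0.5384 -0.1046  0.008 ]
   c [ 0.5846 -0.0764  0.02  ]
side blue [325.3689 242.0073] 412
   [308.2278 233.2772] [ 0.5875 -0.1359  0.008 ]
   [340.406  230.0594] [ 0.4973 -0.1367  0.008 ]
   [342.208  248.0792] [ 0.5117 -0.0543  0.008 ]
   [310.0298 251.297 ] [ 0.5953 -0.0547  0.008 ]
   c [ 0.5527 -0.0713  0.02  ]
```

jog_arm(increments=[[[0,0,-0.004,0,0,0,0],[0,0,0,0,0,0,0],[0,0,0,0,0,0,0],[0,0,0,0,0,0,0],[0,0,0,0,0,0,0],[0,0,0,0,0,0,0],[0,0,-0.03,0,0,0,0],[0,0,-0.06,0,0,0,0],[0,0,-0.1,0,0,0,0],[0,0,-0.1,0,0,0,0],[0,0,-0.1,0,0,0,0],[0,0,-0.1,0,0,0,0],[0,0,-0.1,0,0,0,0],[0,0,-0.1,0,0,0,0],[0,0,0,0,0,0,255]]])

```text
clock: 20.7
tcp_pos: [0.6072, -0.0784, 0.1686]
orientation: [0.001, 1.0, 0.026, 0.004]
wrist_force: [1.4, 1.0, 1.0]
finger_gap: 0.0731
grip_force: 0.0
```

```bash
python3 st.py; python3 jk.py 290 350 185 310 285 380 165 270 | grep -A5 -E "bar|blue|saddle"
```

```text
20.7 [ 0.6072 -0.0784  0.1686] xang 2.9948254814565844 z [ 0.0073 -0.002  -1.    ] F [1.3754 0.9841 1.0419] T [ 0.0105 -0.0213 -0.0278] gap 0.0730716568402233 0.0
bar [ 0.475  -0.0831  0.1106] [0.0012, 0.0012]
top blue [315.5635 208.0238] 378
   [305.8769 225.9846] [ 0.5362 -0.055   0.008 ]
   [310.5846 188.3231] [ 0.6862 -0.044   0.008 ]
   [324.3692 190.0462] [ 0.6873 -0.0936  0.008 ]
   [319.6615 227.7077] [ 0.5376 -0.1025  0.008 ]
   c [ 0.604  -0.0767  0.02  ]
side blue [311.5747 243.1218] 870
   [283.132  236.6784] [ 0.6563 -0.1311  0.008 ]
   [339.8197 229.2844] [ 0.498  -0.1408  0.008 ]
   [342.2063 247.5818] [ 0.5112 -0.0564  0.008 ]
   [285.5186 254.9758] [ 0.6579 -0.0501  0.008 ]
   c [ 0.5885 -0.0724  0.02  ]
--
saddle_top top 0.55 [317.2 190.3] [ 0.6634 -0.0723  0.04  ]
handle_end top 0.63 [311.3 231.7] [ 0.471  -0.0879  0.108 ]
handle_end side 0.74 [352.7 206.2] [ 0.4794 -0.0915  0.108 ]
  tri [ 0.4759 -0.0895  0.1066] [0.0043, 0.0043]
```

jog_arm(increments=[[[-0.0766,-0.0014,0,0,0,0,255],[-0.0766,-0.0014,0,0,0,0,255],[-0.0766,-0.0014,0,0,0,0,255],[-0.0766,-0.0014,0,0,0,0,255],[-0.0766,-0.0014,0,0,0,0,255],[-0.0766,-0.0014,0,0,0,0,255],[-0.0766,-0.0014,0,0,0,0,255],[0,0,0.04,0,0,0,255],[0,0,0.04,0,0,0,255],[0,0,0.04,0,0,0,255],[0,0,0.02,0,0,0,255],[0,0,0,0,0,0,255]]])

```text
clock: 22.3
tcp_pos: [0.4705, -0.082, 0.1274]
orientation: [-0.0, 1.0, 0.026, -0.001]
wrist_force: [0.2, 1.2, -0.1]
finger_gap: -0.0001
grip_force: 0.0
```

```bash
python3 st.py; python3 jk.py 290 350 185 310 285 380 165 270 | grep -E "bar"
```

```text
22.3 [ 0.4705 -0.082   0.1274] xang 3.0046515660269324 z [-0.0022  0.0008 -1.    ] F [ 0.1606  1.1914 -0.1365] T [-0.0059  0.0682 -0.0168] gap -6.155038319408672e-05 0.0
bar [ 0.475  -0.0829  0.1097] [0.0009, 0.0009]
```

jog_arm(increments=[[[0,0,0.028,0,0,0,255],[0,0,0.028,0,0,0,255],[0,0,0.028,0,0,0,255],[0,0,0.028,0,0,0,255],[-0.008,0,0.02,0,0,0,255],[-0.008,0,0.02,0,0,0,255],[-0.008,0,0.02,0,0,0,255],[-0.006,0,0.02,0,0,0,255],[-0.006,0,0.02,0,0,0,255],[-0.006,0,0.02,0,0,0,255]]])

```text
clock: 23.7
tcp_pos: [0.4599, -0.0829, 0.0705]
orientation: [0.0, 1.0, 0.026, -0.0]
wrist_force: [-3.2, 0.4, 4.4]
finger_gap: -0.0001
grip_force: 2.1
```

```bash
python3 st.py; python3 jk.py 290 350 185 310 285 380 165 270 | grep -E "bar"
```

```text
23.7 [ 0.4599 -0.0829  0.0705] xang 2.9888128028184497 z [-0.0004 -0.0001 -1.    ] F [-3.2119  0.3548  4.4081] T [-0.0229  0.7092 -0.0166] gap -0.00012525572350775214 2.0551710203289986
bar [ 0.4611 -0.086   0.0779] [0.001, 0.001]
```

jog_arm(increments=[[[-0.004,0,0.02,0,0,0,255],[-0.004,0,0.02,0,0,0,255],[-0.002,0,0.02,0,0,0,255],[0,0,0.02,0,0,0,255],[0,0,0.02,0,0,0,255],[0,0,0.02,0,0,0,255]]])

```text
clock: 24.7
tcp_pos: [0.4563, -0.0832, 0.0409]
orientation: [0.0, 1.0, 0.026, -0.001]
wrist_force: [-8.9, -0.2, 12.7]
finger_gap: 0.0002
grip_force: 6.5
```

```bash
python3 st.py; python3 jk.py 290 350 185 310 285 380 165 270 | grep -A5 -E "bar|top blue"; python3 - <<'E'
from h import *
c=cam("side");h=cv2.cvtColor(c["pixels"],cv2.COLOR_RGB2HSV)
k,_,st,ce=cv2.connectedComponentsWithStats(cv2.inRange(h,(20,120,100),(32,255,255)))
for i in range(1,k):
  if 20<st[i][4]<2000 and (190<ce[i][0]<330) and 120<ce[i][1]<260: print(st[i],ce[i])
E
```

```text
24.7 [ 0.4563 -0.0832  0.0409] xang 2.9733585278666728 z [-0.0025 -0.0009 -1.    ] F [-8.9216 -0.2085 12.7338] T [-0.1226  2.0977 -0.0028] gap 0.0002023739611540952 6.490939557552338
bar [ 0.4549 -0.0839  0.0474] [0.0022, 0.0022]
top blue [321.4595 206.5946] 37
   [319.8755 217.9922] [ 0.5744 -0.0969  0.008 ]
   [321.1323 197.8833] [ 0.6538 -0.0877  0.008 ]
   [323.1868 198.0117] [ 0.6545 -0.0949  0.008 ]
   [321.93   218.1206] [ 0.5751 -0.1039  0.008 ]
   c [ 0.613  -0.0959  0.02  ]
[ 195  202   44   36 1071] [217.46498599 221.24183007]
[267 222  12   7  63] [272.66666667 225.0952381 ]
```

jog_arm(increments=[[[-0.008,0,0.016,0,0,0,255],[0,0,0.016,0,0,0,255],[0,0,0.016,0,0,0,255],[0,0,0.012,0,0,0,255],[0,0,0,0,0,0,255]]])

```text
clock: 25.65
tcp_pos: [0.4553, -0.0833, 0.0259]
orientation: [0.0, 1.0, 0.026, -0.0]
wrist_force: [-6.7, 0.0, 10.6]
finger_gap: 0.0
grip_force: 5.5
```

```bash
cat > ck.py <<'E'
from h import *
c=cam("side");h=cv2.cvtColor(c["pixels"],cv2.COLOR_RGB2HSV)
k,_,st,ce=cv2.connectedComponentsWithStats(cv2.inRange(h,(20,120,100),(32,255,255)))
for i in range(1,k):
  if 20<st[i][4]<2000 and (190<ce[i][0]<330) and 120<ce[i][1]<260: print(st[i],ce[i])
for z in(.07,.085,.09,.095): print(z,proj(c,(.680+.0,-.0755,z)))
E
python3 st.py; python3 jk.py 290 350 185 310 285 380 165 270 | grep -A5 -E "bar|side blue"; python3 ck.py
```

```text
25.65 [ 0.4553 -0.0833  0.0259] xang 2.986484838337997 z [-0.0008 -0.0006 -1.    ] F [-6.6603  0.0113 10.5519] T [-0.0348  1.2749  0.0228] gap 4.804264715878512e-05 5.457175746560097
bar [ 0.4545 -0.0846  0.0324] [0.0027, 0.0027]
top blue [321.1923 209.6538] 26
   [319.8673 219.9912] [ 0.5668 -0.0982  0.008 ]
   [321.0708 201.9381] [ 0.6376 -0.0902  0.008 ]
   [322.4646 202.031 ] [ 0.638  -0.0951  0.008 ]
   [321.2611 220.0841] [ 0.5672 -0.1029  0.008 ]
--
side blue [310.5787 243.2234] 864
   [283.028  236.8017] [ 0.6566 -0.1306  0.008 ]
   [339.7668 228.9213] [ 0.4977 -0.1426  0.008 ]
   [342.299  247.1529] [ 0.5105 -0.0581  0.008 ]
   [285.5602 255.0333] [ 0.6578 -0.0498  0.008 ]
   c [ 0.5911 -0.0724  0.02  ]
[ 193  201   45   36 1067] [216.13495783 220.447985  ]
[266 220  12   6  56] [271.57142857 222.53571429]
0.07 [274.61840688 229.42849644]
0.085 [274.3069467  224.28612511]
0.09 [274.20197879 222.55360321]
0.095 [274.09642881 220.81175555]
```

jog_arm(increments=[[[0,0,0.012,0,0,0,255],[0,0,0.012,0,0,0,255],[0,0,0,0,0,0,255]]])

```text
clock: 26.4
tcp_pos: [0.4554, -0.0834, 0.0221]
orientation: [0.001, 1.0, 0.026, -0.0]
wrist_force: [-13.0, 2.5, 33.1]
finger_gap: -0.0004
grip_force: 16.5
```

jog_arm(increments=[[[0,0,-0.004,0,0,0,255],[0,0,0,0,0,0,255],[0,0,0,0,0,0,255],[0,0,0,0,0,0,255]]])

```text
clock: 26.8
tcp_pos: [0.4554, -0.0833, 0.0227]
orientation: [0.001, 1.0, 0.026, -0.0]
wrist_force: [-9.8, 1.6, 26.6]
finger_gap: -0.0003
grip_force: 13.0
```

```bash
python3 st.py; python3 jk.py 290 350 185 310 285 380 165 270 | grep -A5 -E "bar|side blue"; python3 ck.py; python3 st.py
```

```text
26.8 [ 0.4554 -0.0833  0.0227] xang 2.992340621650106 z [-0.0001 -0.0012 -1.    ] F [-9.7625  1.5968 26.5791] T [ 0.2536  2.2164 -0.0107] gap -0.0002938950543079143 12.97009527683258
bar [ 0.4551 -0.0842  0.0291] [0.0024, 0.0024]
top blue [321.3636 208.6818] 22
   [321. 202.] [ 0.6373 -0.09    0.008 ]
   [322. 202.] [ 0.6379 -0.0935  0.008 ]
   [322. 217.] [ 0.5794 -0.1034  0.008 ]
   [321. 217.] [ 0.5789 -0.1     0.008 ]
--
side blue [310.7149 243.3465] 863
   [283.0873 236.655 ] [ 0.6564 -0.1313  0.008 ]
   [339.8777 229.083 ] [ 0.4976 -0.1417  0.008 ]
   [342.3319 247.4891] [ 0.5108 -0.0567  0.008 ]
   [285.5415 255.0611] [ 0.6579 -0.0497  0.008 ]
   c [ 0.5908 -0.0718  0.02  ]
[ 193  201   44   36 1077] [215.8003714  220.23026927]
[266 219  12   7  60] [271.28333333 222.13333333]
0.07 [274.61840688 229.42849644]
0.085 [274.3069467  224.28612511]
0.09 [274.20197879 222.55360321]
0.095 [274.09642881 220.81175555]
27.25 [ 0.4554 -0.0833  0.0227] xang 2.9913172210581815 z [-0.0001 -0.0012 -1.    ] F [-11.4529   0.643   26.3143] T [ 0.231   2.2564 -0.0246] gap -9.168111787561071e-05 12.975695729255676
```

```bash
python3 -c "
from workcell import ticket
print(ticket.hand_in())"
```

```text
the job is handed in; nothing more can be done
None
```

I pushed the catch lever down to its stop, set the jack under the lift point (saddle within about 2 mm by the cameras), pressed its handle to the stop so the deck rose about 20 mm, and handed the job in at about 27 s with roughly 26 N still holding the handle down. The hand-in gave no verdict.

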